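# Find the heavy side of a centrifuge rotor and hold it down

## Robot

A 6-joint arm with a two-finger parallel gripper is mounted at the origin on a cart in front of the work surface, level with it; the furniture and walls round the work are solid. World frame = base frame: x ahead of the robot, y to its left, z up, the work surface at z = 0. Lengths are in m, angles in rad, forces in N, time in s.
With the tool pointing down it reaches from about 0.25 to 0.725 m from the base axis. Payload 4 kg.
Tool frame: the origin (TCP) lies midway between the tips of the shut fingers; the grasp point (between the pads) lies 19 mm behind it; z points along the fingers, y is the line along which they close (so a half turn about z gives the same grasp; the last joint's range is limited). The gripper opens to 85 mm and grips with 20 to 120 N. Pads are 22 mm wide; open, the fingers measure 114 mm over their backs; the gripper's body (76 mm by 85 mm) begins 54 mm behind the grasp point. The pads swing forward as they close: fully open they stand 13 mm farther back than shut.
Start: joints at [-1.332, 0.241, 0.005, 1.335, 0, 1.571], TCP at [0.118, -0.486, 0.231] pointing down, gripper open.
Joint ranges: [-2.72, 2.72], [-1.05, 1.87], [-1.09, 1.28], [-1.99, 2.15], [-1.42, 1.44], [-3.14, 3.14]. Speed limits (rad/s): [2.79, 2.79, 3.14, 3.14, 3.14, 3.14].

## Interface

Orientations are given as a unit quaternion [x, y, z, w].
In Python, from workcell import get_obs, camera, job_done, silhouettes gives the robot as it stands. The module is installed in compiled form; this text tells all that it offers.
- The arm moves only by the tool drive_tool, never from a script. Its argument "increments" is a list of rows, each a list of 3 entries, a list of its own where there are three numbers: the shift along the world's x, y, z in mm, then the turn, a rotation vector about the world's x, y, z in degrees, then the opening, from 0 (shut) to 1 (fully open). A call has 1 to 8 rows; each row shifts and turns the commanded pose from where the row before left it; what a row does not reach is not made up. A row lasts 1/12 s, in which the tool goes at most 41.7 mm and 7.16 degrees, less where a joint would pass 70% of its speed; a pose out of reach is approached as far as the arm can. A call is refused whole if a number of a shift passes 41.7 or a number of a turn 7.16, either way. A call with a gripper value outside its range is refused whole. The fingers move at their own pace and stop on an object; the grip force is fixed at half the most. Time passes only in rows, so rows that do not move let the fingers close. It gives the time, the measured TCP pose, the force, the opening and the grip force at its end, in the units of the state.
- get_obs(): the state, without advancing time (a new reading comes with each control period).
- camera(name): name is "scene" or "side" or "wrist"; returns a dict with "image" (384x512x3 uint8, red, green, blue), "K" (3x3 intrinsics, pixels), "view" (4x4, takes a point from world to camera coordinates). Camera axes: x right, y down, z forward; pixel columns grow to the right and rows downward; lengths in m; the calibration is good to about 2 mm. A picture is of the moment at which its call begins. There is no depth.
- job_done(): hands the job in; it is judged then, once.
Trained networks look in a picture, given as the dict that the camera call returned (one of the last four; its "shot" number tells which), for a name from the list of things; names that differ only in an ending like _2 or _b are one class to them, and where a whole thing is asked for, a point or a joint stands for the part that bears it (a point fixed in the world has none). Each returns a list of dicts, best first, with "conf" (0 to 1); they miss things now and then, are a little off and sometimes report something else, mostly with a low value. They report only what shows in the picture. A call takes as long as a camera call. They do not tell look-alikes from the thing itself.
- silhouettes(query, picture): "region" (384x512 bool, what is visible of it) and "bbox" ([left, top, right, bottom] in pixels, round what is visible of it).
The state is a dict: "clock": time; "joint_pos": joint angles; "joint_vel": joint speeds; "tau": joint torques, N m; "eef_pos": TCP position; "tool_rot": TCP orientation; "ft_force": force on the tool from outside, world axes, zero at the start; "ft_torque": the same for the moment, N m; "grip_width": finger opening in m; "grasp_force": force on a finger pad.
Only numpy, scipy, OpenCV 4.12 (cv2) and the standard library are available. Lean on these libraries where they do the work, as an engineer would, in place of code of your own. Each camera call takes 0.05 s, during which the arm holds its last target. There are 200 camera calls.

## Task

The silver rotor of our small centrifuge shakes because one side of it is heavier, and it does not show which. Take the rotor out of the blue carrying block and set it in the grey balancing stand so that both its bearings lie in the vee rests, then give it a spin by hand, let go, and leave it alone until it has come to rest by itself: its heavy side then hangs down. Now take hold of the disc without turning it, lift it clear of the stand just above its rests and finish while holding it there, shaft level and heavy side straight down, ready for its top to be marked; leave the other things on the bench where they are.

Things in the scene. Friction and masses are not known exactly. Their poses are not given: they have to be found in the camera images.
- rotor: The rotor, 0.56 kg: aluminium disc, 110 mm diameter, 16 mm thick, on a 90 mm shaft with a ball bearing (22 mm diameter, 7 mm wide) 38 mm to each side of the disc. Origin: middle of disc, on the axis; y along the shaft. The frame is that of the bearings' outer rings and does not turn with the disc. At the start the disc stands upright in the block, axis level, 72 mm above the worktop.
- rotor_disc (a joint): Angle (rad) of disc and shaft about the rotor's y axis; any number of turns; 0: red index mark towards the rotor frame's +z. Left alone in the stand, the disc swings freely like a pendulum (period about 1.2 s) and stops within some 5 s, heavy side down within about 3 degrees. The angle from the index mark to the heavy side is unknown and differs each time.
- index_mark (a point): Red index mark across the disc's rim, 5 mm wide, 55 mm from the axis, turns with the disc. The disc's faces are flat and smooth for pinching from 17 mm radius (hub) to the rim.
- stand: Grey balancing stand, fixed: base 120 mm (x) by 130 mm (y), about 30 mm high; columns at y = +38 and -38 mm, 18 mm thick in y, each with a steel vee rest open upward (faces at 45 degrees, mouth 44 mm wide in x, tips 92 mm above the worktop). Origin: middle of the underside, on the worktop; z up, y through both rests. The disc hangs between the columns. The rotor fits either way round.
- stand_seat (a point): Where the rotor's origin lies when both bearings rest in the vees: 85 mm above the worktop, midway between the rests; axes as the stand's. The bearings may sit up to 5 mm off along y. Shelf posts and rails stand over the back of the bench: lean the gripper towards the robot rather than away from it.
- block: Blue carrying block, fixed: 130 mm (x) by 90 mm (y), 48 mm high, with a slot along x, 20 mm wide, open at the top, in which the disc stands on two slopes. Origin: middle of the underside, on the worktop; z up. The rotor's shaft lies along the block's y, bearings in the open above. Lifted 50 mm straight up, the rotor is clear of it.
- beaker_100: Small glass beaker, 50 mm wide, a bystander.
- stopper: Brown rubber stopper, 30 mm, a bystander.
- marker_red: Red marker pen, 131 mm long, lying, a bystander.
- pen_grey: Grey pen, 131 mm long, lying, a bystander.
There are look-alikes about, which are no part of the job. Leave any green look-alike of the stand alone. Leave any orange look-alike of the rotor alone.

How it is judged:
By the outcome, as a careful person would: the job done as asked, in the order asked, and still so for the second after the job is handed in, while the arm keeps its last pose, push and grip.
It also fails if it takes over 61 s, if anything falls off the work surface, if the arm or the gripper's body presses on something with over 40 N, if the wrist force passes 120 N, or if a joint passes its speed limit or range.

## Working session

There is one attempt and no reset: what is moved stays moved. The work goes in short steps, Python scripts to look and compute and a tool call to move; the robot and the scene stay as the last step left them, time stands still between calls to the robot, and variables do not carry over. Pictures are saved under pics/ and viewed, at most 10 in all, crops included, and the job is handed in when it is done.

Besides the shell and the picture viewer there is one more tool, called after "Request:" as a command line: name --argument value ..., lists and objects as JSON in quotes. drive_tool: Moves the arm, as the interface text tells. Its arguments: {"type":"object","properties":{"increments":{"type":"array"}},"required":["increments"]}

```bash
mkdir -p pics; cat > h.py <<'E'
import numpy as np, cv2
from workcell import *
def ray(p,uv):
    K,V=p["K"],p["view"]; R,t=V[:3,:3],V[:3,3]
    d=R.T@np.linalg.inv(K)@np.array([uv[0],uv[1],1.]); return -R.T@t,d/np.linalg.norm(d)
def atz(p,uv,z):
    o,d=ray(p,uv); return o+d*(z-o[2])/d[2]
def proj(p,X):
    X=np.atleast_2d(X); c=X@p["view"][:3,:3].T+p["view"][:3,3]; u=c@p["K"].T; return u[:,:2]/u[:,2:]
def save(p,n): cv2.imwrite("pics/"+n,p["image"][:,:,::-1])
E
python3 - <<'E'
from h import *
o=get_obs(); print(o["clock"],o["eef_pos"],o["tool_rot"],o["ft_force"],o["grip_width"])
S=camera("scene");D=camera("side")
cv2.imwrite("pics/a.png",cv2.resize(np.vstack([S["image"],D["image"]])[:,:,::-1],(400*1,600)) if 0 else np.hstack([cv2.resize(S["image"],(400,300)),cv2.resize(D["image"],(400,300))])[:,:,::-1])
cv2.imwrite("pics/s.png",cv2.resize(S["image"],(800,600),interpolation=cv2.INTER_CUBIC)[:,:,::-1])
cv2.imwrite("pics/d.png",cv2.resize(D["image"],(800,600),interpolation=cv2.INTER_CUBIC)[:,:,::-1])
for n,P in(("scene",S),("side",D)):
    print(n,"cam pos",np.round(ray(P,(256,192))[0],3))
    for q in("rotor","stand","block","index_mark","beaker_100"):
        print(q,[(round(r["conf"],2),[int(v) for v in r["bbox"]]) for r in silhouettes(q,P)])
E
```

```text
0.0 [ 0.11812849 -0.48520582  0.23040364] [ 9.92880290e-01  1.19111936e-01 -1.06183837e-04 -1.03211990e-03] [ 0.25549462 -0.7499899   0.73467319] 0.08525201469767159
scene cam pos [-0.184  0.928  0.984]
rotor [(0.66, [328, 176, 363, 201]), (0.65, [287, 148, 319, 174])]
stand [(0.85, [182, 275, 250, 340]), (0.6, [212, 227, 277, 281]), (0.18, [283, 167, 322, 191])]
block [(0.81, [280, 165, 323, 192])]
index_mark [(0.89, [289, 148, 318, 173]), (0.77, [326, 178, 362, 198]), (0.27, [282, 166, 323, 191])]
beaker_100 [(0.52, [230, 177, 241, 188])]
side cam pos [0.779 1.193 1.053]
rotor [(0.89, [235, 158, 258, 178]), (0.67, [273, 161, 297, 178]), (0.59, [237, 158, 260, 178])]
stand [(0.95, [270, 219, 304, 260]), (0.92, [301, 257, 350, 302])]
block [(0.61, [233, 171, 262, 194])]
index_mark [(0.87, [274, 164, 296, 180]), (0.7, [238, 159, 258, 174])]
beaker_100 [(0.41, [204, 202, 216, 215])]
```

View pics/s.png

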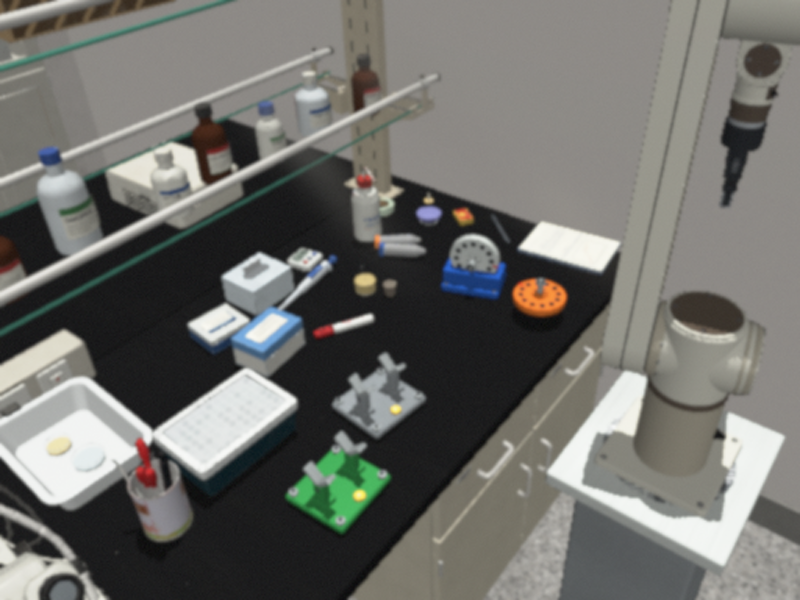

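View pics/d.png

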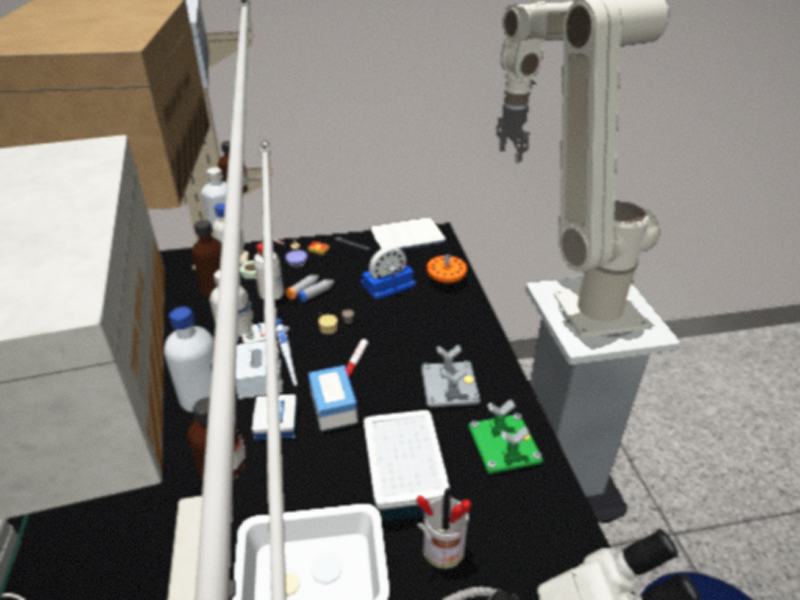

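The silver rotor stands in the blue block at about (475,255) in the scene view, with the orange look-alike at (540,297). The grey stand is at (380,395) and the green look-alike at (340,485). I'll get rough positions first.

```bash
cat >> h.py <<'E'
from scipy.optimize import minimize
def boxpts(x,y,yaw,lx,ly,z0,z1):
    c,s=np.cos(yaw),np.sin(yaw); R=np.array([[c,-s],[s,c]])
    return np.array([[*(R@[a*lx/2,b*ly/2]+[x,y]),z] for a in(-1,1) for b in(-1,1) for z in(z0,z1)])
def hullmask(p,X,s=4):
    m=np.zeros((384*s,512*s),np.uint8)
    cv2.fillConvexPoly(m,cv2.convexHull(np.round((proj(p,X)+.5)*s).astype(np.int32)),1); return m
def fitbox(views,x0,lx,ly,z0,z1,col):
    # views: (pic, bool mask at full res)
    ms=[(p,cv2.resize(m.astype(np.uint8),None,fx=4,fy=4,interpolation=cv2.INTER_NEAREST)) for p,m in views]
    def f(v):
        X=boxpts(*v,lx,ly,z0,z1); e=0
        for p,m in ms:
            h=hullmask(p,X); e+=1-(h&m).sum()/max((h|m).sum(),1)
        return e
    best=None
    for yaw in np.arange(-90,90,15):
        r=minimize(f,[*x0,np.radians(yaw)],method="Nelder-Mead",options=dict(initial_simplex=[[x0[0],x0[1],np.radians(yaw)],[x0[0]+.02,x0[1],np.radians(yaw)],[x0[0],x0[1]+.02,np.radians(yaw)],[x0[0],x0[1],np.radians(yaw+12)]],xatol=1e-4))
        if best is None or r.fun<best.fun: best=r
    return best
E
python3 - <<'E'
from h import *
S=camera("scene");D=camera("side")
# block: blue colour near the block; stand base: by network box centre
def blue(p,bb):
    h=cv2.cvtColor(p["image"],cv2.COLOR_RGB2HSV); m=(h[...,0]>105)&(h[...,0]<130)&(h[...,1]>140)&(h[...,2]>50)
    k=np.zeros_like(m); k[bb[1]-5:bb[3]+6,bb[0]-5:bb[2]+6]=1; return m&k
vs=[(S,blue(S,[280,165,323,192])),(D,blue(D,[233,171,262,194]))]
for p,m in vs: print(m.sum(),[np.where(m)[i].min() for i in(1,0)],[np.where(m)[i].max() for i in(1,0)])
x0=atz(S,(302,180),.02)[:2]; print("block rough",x0,atz(D,(247,184),.02))
r=fitbox(vs,x0,.13,.09,0,.048,0); print(r.x[:2],np.degrees(r.x[2]),r.fun)
print("stand rough",atz(S,(244,258),.02),atz(D,(288,243),.02), "green",atz(S,(216,308),.02))
print("orange",atz(S,(345,189),.02)); 
def c(p,q): return [np.round(atz(p,((r["bbox"][0]+r["bbox"][2])/2,(r["bbox"][1]+r["bbox"][3])/2),.03),3) for r in silhouettes(q,p)]
for q in("stopper","beaker_100","marker_red","pen_grey"): print(q,c(S,q)[:2],c(D,q)[:2])
E
```

```text
695 [np.int64(282), np.int64(166)] [np.int64(323), np.int64(191)]
464 [np.int64(230), np.int64(169)] [np.int64(266), np.int64(191)]
block rough [ 0.54205642 -0.20272614] [ 0.55748896 -0.18040602  0.02      ]
[ 0.54712813 -0.21561928] 20.586354089414424 0.6544259691008549
stand rough [0.46439058 0.21335334 0.02      ] [0.47061732 0.20501857 0.02      ] green [0.40890257 0.39431885 0.02      ]
orange [ 0.39352757 -0.24377523  0.02      ]
stopper [array([ 0.669, -0.064,  0.03 ])] [array([ 0.676, -0.061,  0.03 ])]
beaker_100 [array([ 0.531, -0.206,  0.03 ]), array([ 0.711, -0.039,  0.03 ])] [array([ 0.733, -0.035,  0.03 ]), array([ 0.533, -0.296,  0.03 ])]
marker_red [array([0.664, 0.091, 0.03 ]), array([ 0.591, -0.288,  0.03 ])] [array([0.677, 0.105, 0.03 ])]
pen_grey [array([ 0.599, -0.417,  0.03 ])] [array([ 0.596, -0.37 ,  0.03 ])]
```

```bash
python3 - <<'E'
from h import *
from scipy.spatial.transform import Rotation as Ro
W=camera("wrist"); o=get_obs(); R=Ro.from_quat(o["tool_rot"]).as_matrix()
c,d=ray(W,(256,192)); print("cam in tool",R.T@(c-o["eef_pos"]),"axis in tool",R.T@d, W["K"][0,0],R[:,0])
print("img right in tool",R.T@W["view"][0,:3])
E
```

```text
cam in tool [ 8.07532837e-02  1.00841867e-04 -1.44497053e-01] axis in tool [-0.30477479  0.00892223  0.95238266] 287.70863867826876 [ 9.71633389e-01  2.36492192e-01 -3.07626477e-05]
img right in tool [4.20726353e-04 9.99999639e-01 7.38793442e-04]
```

Request:
drive_tool --increments '[[[36, 24, 8], [0, 0, 0], 1], [[36, 24, 8], [0, 0, 0], 1], [[36, 24, 8], [0, 0, 0], 1], [[36, 24, 8], [0, 0, 0], 1], [[36, 24, 8], [0, 0, 3], 1], [[36, 24, 8], [0, 0, 3], 1], [[36, 24, 8], [0, 0, 0], 1], [[36, 24, 8], [0, 0, 0], 1]]'

```text
clock: 1.82
eef_pos: [0.3924, -0.3026, 0.2925]
tool_rot: [0.985, 0.171, 0.0, 0.0]
ft_force: [1.0, -1.3, 0.4]
grip_width: 0.0856
grasp_force: 0.0
```

Request:
drive_tool --increments '[[[36, 24, 4], [0, 0, 0], 1], [[36, 24, 4], [0, 0, 0], 1], [[36, 24, 4], [0, 0, 0], 1], [[0, 0, 0], [0, 0, 0], 1]]'

```text
clock: 2.15
eef_pos: [0.5001, -0.2306, 0.303]
tool_rot: [0.985, 0.175, 0.002, -0.001]
ft_force: [-1.2, 0.4, -0.7]
grip_width: 0.0854
grasp_force: 0.0
```

```bash
python3 - <<'E'
from h import *
W=camera("wrist"); save(W,"w1.png"); o=get_obs(); print(o["clock"],o["eef_pos"],o["tool_rot"])
import pickle; pickle.dump(W,open("w1.pkl","wb"))
for q in("rotor","block","index_mark"):
    print(q,[(round(r["conf"],2),[int(v) for v in r["bbox"]],r["region"].sum()) for r in silhouettes(q,W)])
E
```

```text
2.2 [ 0.49744745 -0.23243182  0.3028247 ] [ 9.84751810e-01  1.73965003e-01  1.73587946e-04 -1.41254956e-04]
rotor [(0.71, [223, 85, 295, 176], np.int64(2122)), (0.57, [178, 196, 253, 263], np.int64(3956))]
block [(0.77, [229, 74, 287, 175], np.int64(3794))]
index_mark [(0.97, [234, 82, 287, 176], np.int64(1817)), (0.9, [178, 194, 251, 264], np.int64(3770)), (0.7, [229, 75, 293, 174], np.int64(3909))]
```

View pics/w1.png

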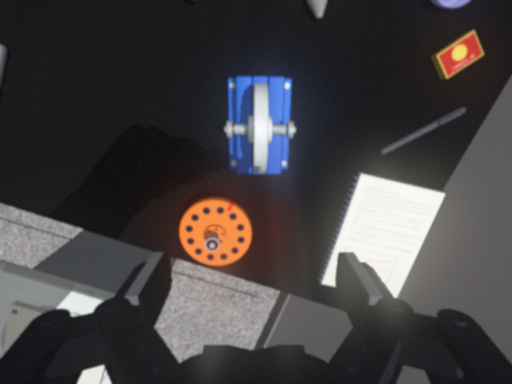

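The silver rotor stands in the blue block at (260,127), with bearings at (229,129) and (292,130). The look-alike at (215,231) is orange and lies flat. I'll fit the block and shaft, and check with an enlarged crop.

```bash
python3 - <<'E'
from h import *; import pickle
W=pickle.load(open("w1.pkl","rb"))
h=cv2.cvtColor(W["image"],cv2.COLOR_RGB2HSV); m=(h[...,0]>100)&(h[...,0]<130)&(h[...,1]>140)&(h[...,2]>50)
k=np.zeros_like(m); k[60:185,215:300]=1; m&=k
g=k&(h[...,1]<60)&(h[...,2]>90)
cnt=max(cv2.findContours(m.astype(np.uint8),0,2)[0],key=cv2.contourArea)
hm=np.zeros(m.shape,np.uint8); cv2.fillConvexPoly(hm,cv2.convexHull(np.argwhere(m)[:,::-1].astype(np.int32)),1)
x0=atz(W,(260,127),.03)[:2]; r=fitbox([(W,hm)],x0,.13,.09,0,.048,0); print("block",r.x[:2],np.degrees(r.x[2]),r.fun)
# shaft ends: grey px left/right of block
ys,xs=np.where(g&k); row=(ys>115)&(ys<145)
L=np.array([xs[row].min(),ys[row][xs[row]<=xs[row].min()+2].mean()]);R_=np.array([xs[row].max(),ys[row][xs[row]>=xs[row].max()-2].mean()])
A,B=atz(W,L,.072),atz(W,R_,.072); print(L,R_,A,B,(A+B)/2,np.linalg.norm(A-B),"shaft dir deg",np.degrees(np.arctan2(*(A-B)[1::-1])))
im=W["image"].copy()
v=r.x; R2=np.array([[np.cos(v[2]),-np.sin(v[2])],[np.sin(v[2]),np.cos(v[2])]])
c=cv2.resize(im[60:190,180:340],None,fx=4.5,fy=4.5,interpolation=cv2.INTER_CUBIC)
def dr(X,col):
    u=((proj(W,X)-[180,60]+.5)*4.5).astype(int); cv2.polylines(c,[u.reshape(-1,1,2)],False,col,1)
for z in(0,.048):
    P=[[*(R2@[a*.065,b*.045]+v[:2]),z] for a,b in((-1,-1),(1,-1),(1,1),(-1,1),(-1,-1))]; dr(np.array(P),(255,255,0))
dr(np.array([A,B]),(255,0,0))
for yy in(-.008,.008):
    P=[[*(R2@[.055*np.sin(t),yy]+v[:2]),.072+.055*np.cos(t)] for t in np.linspace(-1.6,1.6,30)]; dr(np.array(P),(0,255,0))
P=[[*(R2@[0,b*.0415]+v[:2]),.072] for b in(-1,1)]; dr(np.array(P),(0,255,255))
cv2.imwrite("pics/c1.png",c[:,:,::-1])
E
```

```text
block [ 0.54646683 -0.22047155] 20.07192999848938 0.06699791784970666
[224.         128.25925926] [296.   128.92] [ 0.53096331 -0.17905514  0.072     ] [ 0.56188147 -0.26563188  0.072     ] [ 0.54642239 -0.22234351  0.072     ] 0.09193184427225938 shaft dir deg 109.65258441903752
```

View pics/c1.png

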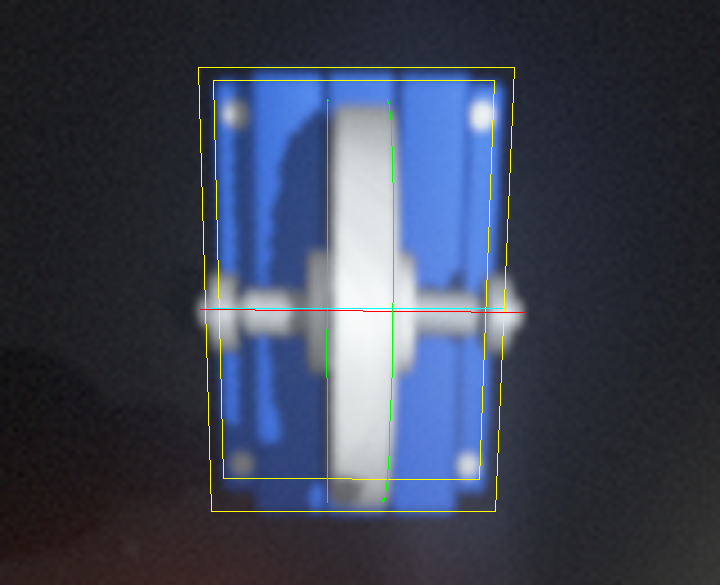

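The crop shows the silver aluminium disc at (362,300) in the blue block, and the fit agrees: centre (0.546,-0.222), shaft direction 110°. The tool yaw already matches, so I'll approach.

Request:
drive_tool --increments '[[[25, 5, -20], [0, 0, 0], 1], [[24, 5, -40], [0, 0, 0], 1], [[0, 0, -40], [0, 0, 0], 1], [[0, 0, -30], [0, 0, 0], 1], [[0, 0, 0], [0, 0, 0], 1], [[0, 0, 0], [0, 0, 0], 1]]'

```text
clock: 2.85
eef_pos: [0.5385, -0.2262, 0.1768]
tool_rot: [0.985, 0.17, -0.002, -0.001]
ft_force: [1.0, -0.1, 0.6]
grip_width: 0.0852
grasp_force: 0.0
```

Request:
drive_tool --increments '[[[8, 4, -20], [0, 0, 0], 1], [[0, 0, -30], [0, 0, 0], 1], [[0, 0, -20], [0, 0, 0], 1], [[0, 0, 0], [0, 0, 0], 1], [[0, 0, 0], [0, 0, 0], 1]]'

```text
clock: 3.27
eef_pos: [0.5494, -0.2226, 0.1101]
tool_rot: [0.985, 0.17, 0.001, 0.001]
ft_force: [-0.1, -1.1, -0.5]
grip_width: 0.0851
grasp_force: 0.0
```

```bash
python3 - <<'E'
from h import *
W=camera("wrist"); save(W,"w2.png"); o=get_obs(); print(o["clock"],o["eef_pos"],o["tool_rot"],o["ft_force"])
E
```

```text
3.3167 [ 0.55027177 -0.22282755  0.11111504] [0.98537886 0.17036218 0.00193238 0.00122276] [-0.43220728 -0.2218745   0.26052144]
```

View pics/w2.png

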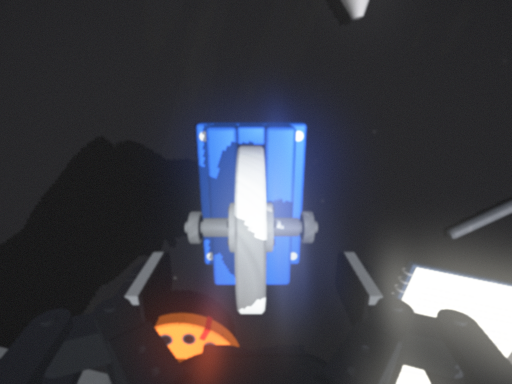

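The disc, at columns 236–268, sits centred between the fingertips at about 147 and 362. I'll go down the last 20 mm and grip.

Request:
drive_tool --increments '[[[-2, 0, -20], [0, 0, 0], 1], [[0, 0, 0], [0, 0, 0], 0], [[0, 0, 0], [0, 0, 0], 0], [[0, 0, 0], [0, 0, 0], 0], [[0, 0, 0], [0, 0, 0], 0], [[0, 0, 0], [0, 0, 0], 0], [[0, 0, 0], [0, 0, 0], 0], [[0, 0, 0], [0, 0, 0], 0]]'

```text
clock: 3.98
eef_pos: [0.5475, -0.2216, 0.089]
tool_rot: [0.985, 0.171, 0.001, 0.0]
ft_force: [0.5, 1.2, 4.8]
grip_width: 0.015
grasp_force: 58.8
```

Request:
drive_tool --increments '[[[0, 0, 20], [0, 0, 0], 0], [[0, 0, 40], [0, 0, 0], 0], [[0, 0, 40], [0, 0, 0], 0], [[-8, 10, 40], [0, 0, 0], 0], [[-10, 30, 30], [0, 0, 0], 0], [[-16, 36, 16], [0, 0, 0], 0], [[-16, 36, 0], [0, 0, 0], 0], [[-16, 36, 0], [0, 0, 0], 0]]'

```text
clock: 4.65
eef_pos: [0.4809, -0.0746, 0.2721]
tool_rot: [0.985, 0.17, 0.0, -0.0]
ft_force: [0.2, 0.7, -6.4]
grip_width: 0.0152
grasp_force: 60.6
```

Request:
drive_tool --increments '[[[-14, 38, 8], [0, 0, 0], 0], [[-14, 38, 8], [0, 0, 0], 0], [[-14, 38, 8], [0, 0, 0], 0], [[-14, 38, 8], [0, 0, 0], 0], [[-14, 38, 0], [0, 0, 0], 0], [[-14, 38, 0], [0, 0, 0], 0], [[-6, 20, 0], [0, 0, 0], 0], [[0, 0, 0], [0, 0, 0], 0]]'

```text
clock: 5.32
eef_pos: [0.3963, 0.1579, 0.3029]
tool_rot: [0.983, 0.184, -0.003, -0.007]
ft_force: [0.4, -0.8, -5.8]
grip_width: 0.0154
grasp_force: 61.2
```

```bash
python3 - <<'E'
from h import *
import pickle
W=camera("wrist"); save(W,"w3.png"); o=get_obs(); print(o["clock"],o["eef_pos"],o["tool_rot"],o["grip_width"])
pickle.dump(W,open("w3.pkl","wb"))
for q in("rotor","stand"):
    print(q,[(round(r["conf"],2),[int(v) for v in r["bbox"]],r["region"].sum()) for r in silhouettes(q,W)])
E
```

```text
5.3667 [0.39693982 0.15643812 0.30289164] [ 0.98320028  0.18240552 -0.00248539 -0.00626546] 0.015259472096491
rotor [(0.62, [177, 151, 327, 339], np.int64(9286)), (0.61, [433, 225, 512, 289], np.int64(3925))]
stand [(0.62, [183, 29, 304, 149], np.int64(8467)), (0.62, [26, 34, 155, 142], np.int64(9213))]
```

View pics/w3.png

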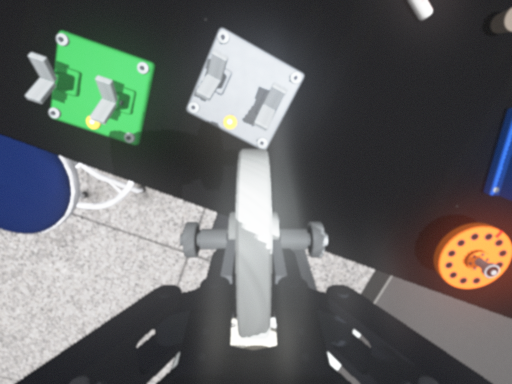

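The grey stand is upper middle, corners at about (222,31), (304,75), (264,149) and (186,108), with vees near (211,78) and (265,107). The green one is on the left. I'll fit the grey one.

```bash
cat > st.py <<'E'
from h import *
def veelines(v):
    x,y,a=v; R2=np.array([[np.cos(a),-np.sin(a)],[np.sin(a),np.cos(a)]]); out=[]
    for s in(-1,1):
        for e in(-.009,.009):
            out.append(np.array([[*(R2@[dx,s*.038+e]+[x,y]),z] for dx,z in((-.022,.092),(0,.070),(.022,.092))]))
    return out
def overlay(W,v,n,win,k,hb=.03):
    u0,v0,u1,v1=win
    c=cv2.resize(W["image"][v0:v1,u0:u1],None,fx=k,fy=k,interpolation=cv2.INTER_CUBIC)
    def dr(X,col): cv2.polylines(c,[((proj(W,X)-[u0,v0]+.5)*k).astype(int).reshape(-1,1,2)],False,col,1)
    for l in veelines(v): dr(l,(255,0,0))
    for z in(0,hb): dr(boxpts(*v,.12,.13,z,z)[[0,2,6,4,0]],(255,255,0))
    dr(boxpts(*v,0,.076,.085,.085)[[0,2]],(0,255,255))
    cv2.imwrite("pics/"+n,c[:,:,::-1])
E
python3 - <<'E'
from st import *; import pickle
W=pickle.load(open("w3.pkl","rb"))
g=cv2.cvtColor(W["image"],cv2.COLOR_RGB2HSV); m=(g[...,2]>85); k=np.zeros_like(m); k[20:150,175:310]=1
m=(m&k).astype(np.uint8); m[145:,:255]=0
n,l,s,_=cv2.connectedComponentsWithStats(m); i=1+np.argmax(s[1:,4]); m=l==i; print(s[i])
hm=np.zeros(m.shape,np.uint8); cv2.fillConvexPoly(hm,cv2.convexHull(np.argwhere(m)[:,::-1].astype(np.int32)),1)
x0=atz(W,(245,90),.03)[:2]
for hb in(.012,.02,.03):
    r=fitbox([(W,hm)],x0,.12,.13,0,hb,0); print(hb,r.x[:2],np.degrees(r.x[2]),r.fun)
    if hb==.02: overlay(W,r.x,"c3.png",(170,15,320,160),4,hb)
E
```

```text
[ 185   27  120  123 9214]
0.012 [0.47513537 0.2086735 ] -6.157292261077995 0.14706184507910414
0.02 [0.47376483 0.20773966] -5.96992278101716 0.11854655078413134
0.03 [0.47315229 0.20588686] -5.81482169095281 0.08840924606187439
```

View pics/c3.png

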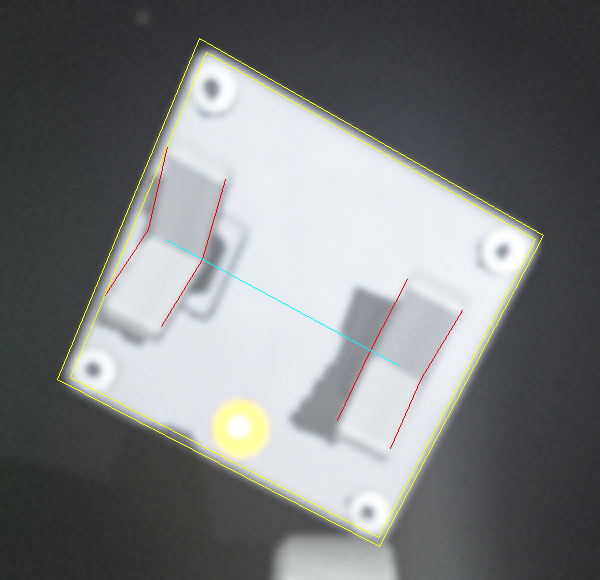

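Request:
drive_tool --increments '[[[20, 12, -10], [0, 0, -6.7], 0], [[20, 12, -20], [0, 0, -6.7], 0], [[20, 13, -30], [0, 0, -6.7], 0], [[17, 13, -40], [0, 0, -6.7], 0], [[0, 0, -30], [0, 0, 0], 0], [[0, 0, 0], [0, 0, 0], 0], [[0, 0, 0], [0, 0, 0], 0]]'

```text
clock: 6.05
eef_pos: [0.4946, 0.0719, 0.1751]
tool_rot: [0.998, 0.036, -0.007, -0.06]
ft_force: [-0.8, 0.1, -4.6]
grip_width: 0.0155
grasp_force: 61.8
```

```bash
cat > po.py <<'E'
from h import *
from scipy.spatial.transform import Rotation as Ro
def pose():
    o=get_obs(); R=Ro.from_quat(o["tool_rot"]).as_matrix()
    print("t",o["clock"],"tcp mm",np.round(o["eef_pos"]*1e3,1),"yaw",round(np.degrees(np.arctan2(R[1,0],R[0,0])),2),"z axis",np.round(R[:,2],4),"ft",np.round(o["ft_force"],1),"w",round(o["grip_width"],4),"yaxis z",round(R[2,1],4)); return o,R
E
python3 - <<'E'
from po import *
pose()
E
```

```text
t 6.05 tcp mm [494.6  71.9 175.1] yaw 4.14 z axis [-0.0181  0.1194 -0.9927] ft [-0.8  0.1 -4.6] w 0.0155 yaxis z -0.1203
```

```bash
python3 - <<'E'
from h import *
print(np.round(np.degrees(get_obs()["joint_pos"]),1))
E
```

```text
[  4.1  16.   -5.7  68.9   6.9 179.9]
```

Joint 6 is at its limit. The rotor fits either way round, so I'll use the half-turn alternative, yaw 174°.

Request:
drive_tool --increments '[[[-5, 0, 20], [0, 0, 7.1], 0], [[-5, 0, 20], [-6.8, -1, 0], 0], [[0, 0, 10], [0, 0, 7.1], 0], [[0, 0, 0], [0, 0, 7.1], 0], [[0, 0, 0], [0, 0, 7.1], 0], [[0, 0, 0], [0, 0, 7.1], 0], [[0, 0, 0], [0, 0, 7.1], 0], [[0, 0, 0], [0, 0, 7.1], 0]]'

```text
clock: 6.72
eef_pos: [0.4876, 0.0749, 0.2307]
tool_rot: [0.889, 0.457, -0.001, 0.002]
ft_force: [-0.4, 0.1, -5.9]
grip_width: 0.0153
grasp_force: 62.5
```

Request:
drive_tool --increments '[[[0, 0, 0], [0, 0, 7.1], 0], [[0, 0, 0], [0, 0, 7.1], 0], [[0, 0, 0], [0, 0, 7.1], 0], [[0, 0, 0], [0, 0, 7.1], 0], [[0, 0, 0], [0, 0, 7.1], 0], [[0, 0, 0], [0, 0, 7.1], 0], [[0, 0, 0], [0, 0, 7.1], 0], [[0, 0, 0], [0, 0, 7.1], 0]]'

```text
clock: 7.38
eef_pos: [0.4876, 0.0748, 0.2306]
tool_rot: [0.565, 0.825, -0.001, 0.005]
ft_force: [0.8, 0.6, -5.6]
grip_width: 0.0155
grasp_force: 62.5
```

Request:
drive_tool --increments '[[[0, 15, 0], [0, 0, 7.1], 0], [[0, 30, 0], [0, 0, 7.1], 0], [[0, 30, 0], [0, 0, 7.1], 0], [[0, 30, 0], [0, 0, 7.1], 0], [[0, 20, 0], [0, 0, 7.1], 0], [[0, 0, 0], [0, 0, 0], 0], [[0, 0, 0], [0, 0, 0], 0]]'

```text
clock: 7.97
eef_pos: [0.487, 0.2009, 0.23]
tool_rot: [0.289, 0.957, -0.0, 0.006]
ft_force: [-0.4, -0.5, -5.5]
grip_width: 0.0155
grasp_force: 62.5
```

```bash
python3 - <<'E'
from po import *
o,R=pose(); print(np.round(np.degrees(o["joint_pos"]),1))
E
```

```text
t 7.9667 tcp mm [487.  200.9 230. ] yaw 146.44 z axis [ 0.0108 -0.0042 -0.9999] ft [-0.4 -0.5 -5.5] w 0.0155 yaxis z 0.0025
[22.7 16.5  3.7 76.7 -0.5 56.2]
```

Request:
drive_tool --increments '[[[-4, 2, -10], [0, 0, 7], 0], [[-5, 2, -15], [0, 0, 7], 0], [[-5, 1, -15], [0, 0, 7], 0], [[0, 0, -15], [0, 0, 6.8], 0], [[0, 0, -10], [0.2, 0.6, 0], 0], [[0, 0, 0], [0, 0, 0], 0], [[0, 0, 0], [0, 0, 0], 0]]'

```text
clock: 8.55
eef_pos: [0.4729, 0.2036, 0.163]
tool_rot: [0.053, 0.999, 0.001, -0.001]
ft_force: [0.3, 0.8, -5.6]
grip_width: 0.0154
grasp_force: 62.3
```

```bash
python3 - <<'E'
from st import *; from po import *
pose(); W=camera("wrist")
import pickle; pickle.dump(W,open("w4.pkl","wb"))
overlay(W,(.4732,.2059,np.radians(-5.8)),"c4.png",(0,0,512,384),1.5)
E
```

```text
t 8.55 tcp mm [472.9 203.6 163. ] yaw 173.89 z axis [-0.0015  0.0015 -1.    ] ft [ 0.3  0.8 -5.6] w 0.0154 yaxis z 0.0013
```

View pics/c4.png

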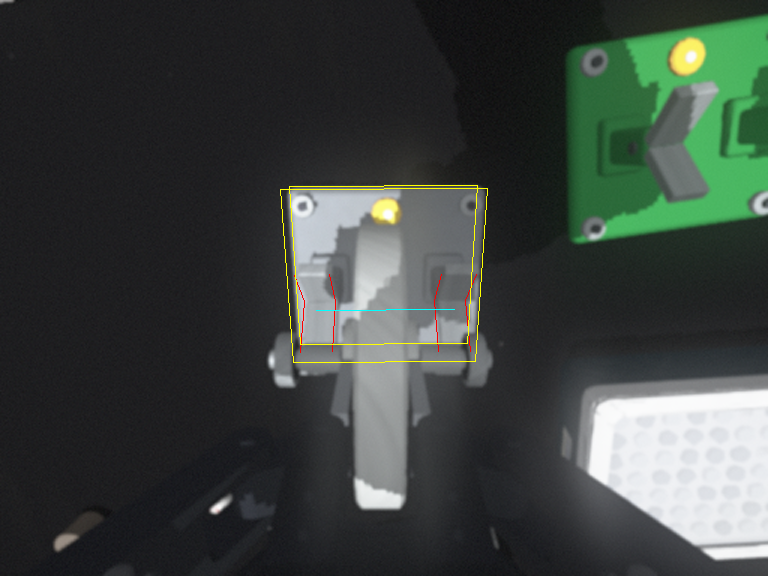

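The stand overlay fits, with the vees at columns 300–335 and 435–475. The rotor hangs above and lines up within about 2 mm, so I'll lower it.

Request:
drive_tool --increments '[[[0, 2, -20], [0, 0, 0], 0], [[0, 0, -20], [0, 0, 0], 0], [[0, 0, -12], [0, 0, 0], 0], [[0, 0, -4], [0, 0, 0], 0], [[0, 0, 0], [0, 0, 0], 0], [[0, 0, 0], [0, 0, 0], 0]]'

```text
clock: 9.1
eef_pos: [0.4735, 0.2064, 0.1076]
tool_rot: [0.052, 0.999, 0.001, 0.0]
ft_force: [-0.7, -0.4, -5.7]
grip_width: 0.0155
grasp_force: 62.4
```

Request:
drive_tool --increments '[[[0, 0, -1], [0, 0, 0], 0], [[0, 0, -1], [0, 0, 0], 0], [[0, 0, 0], [0, 0, 0], 0]]'

```text
clock: 9.35
eef_pos: [0.473, 0.2063, 0.1051]
tool_rot: [0.051, 0.999, 0.001, -0.0]
ft_force: [0.7, 0.1, -4.8]
grip_width: 0.0151
grasp_force: 62.4
```

```bash
python3 - <<'E'
from st import *; from po import *
pose()
E
```

```text
t 9.35 tcp mm [473.  206.3 105.1] yaw 174.11 z axis [-4.0e-04  2.1e-03 -1.0e+00] ft [ 0.7  0.1 -4.8] w 0.0151 yaxis z 0.0021
```

Request:
drive_tool --increments '[[[0, 0, -1], [0, 0, 0], 0], [[0, 0, -1], [0, 0, 0], 0], [[0, 0, 0], [0, 0, 0], 0]]'

```text
clock: 9.6
eef_pos: [0.4735, 0.2062, 0.1028]
tool_rot: [0.051, 0.999, 0.001, 0.0]
ft_force: [2.0, -1.0, -4.0]
grip_width: 0.0153
grasp_force: 62.8
```

Request:
drive_tool --increments '[[[0, 0, -1], [0, 0, 0], 0], [[0, 0, 0], [0, 0, 0], 0]]'

```text
clock: 9.77
eef_pos: [0.474, 0.2062, 0.1021]
tool_rot: [0.051, 0.999, 0.001, 0.001]
ft_force: [4.3, -0.8, -1.4]
grip_width: 0.0154
grasp_force: 63.1
```

Request:
drive_tool --increments '[[[0, 0, -1], [0, 0, 0], 0], [[0, 0, 0], [0, 0, 0], 0]]'

```text
clock: 9.93
eef_pos: [0.4742, 0.2063, 0.1019]
tool_rot: [0.051, 0.999, 0.001, 0.001]
ft_force: [3.1, -1.5, 3.5]
grip_width: 0.0153
grasp_force: 64.1
```

Contact is felt on both vee faces, so it's seated. Releasing.

Request:
drive_tool --increments '[[[0.5, 0, 0], [0, 0, 0], 0.6], [[0, 0, 0], [0, 0, 0], 1], [[0, 0, 0], [0, 0, 0], 1], [[0, 0, 0], [0, 0, 0], 1], [[0, 0, 20], [0, 0, 0], 1], [[0, 0, 40], [0, 0, 0], 1], [[0, 0, 25], [0, 0, 0], 1], [[0, 0, 0], [0, 0, 0], 1]]'

```text
clock: 10.6
eef_pos: [0.4759, 0.2076, 0.191]
tool_rot: [0.051, 0.999, 0.003, 0.003]
ft_force: [1.2, 0.1, -0.0]
grip_width: 0.0856
grasp_force: 0.0
```

```bash
python3 - <<'E'
from st import *; from po import *
pose(); W=camera("wrist");S=camera("scene")
a=cv2.resize(W["image"],(512,384)); b=cv2.resize(S["image"][215:290,200:290],(288,240),interpolation=cv2.INTER_CUBIC)
c=np.zeros((384,800,3),np.uint8); c[:,:512]=a; c[:240,512:]=b
cv2.imwrite("pics/c5.png",c[:,:,::-1])
E
```

```text
t 10.6 tcp mm [475.9 207.6 191. ] yaw 174.13 z axis [ 0.0071  0.0059 -1.    ] ft [ 1.2  0.1 -0. ] w 0.0856 yaxis z 0.0065
```

View pics/c5.png

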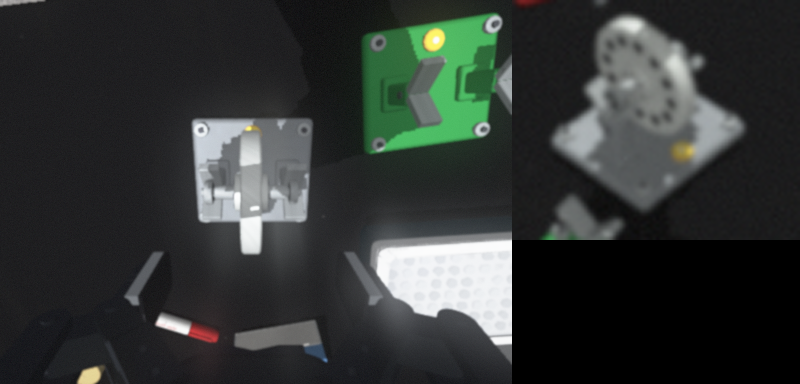

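The rotor sits in the stand: bearings at (208,192) and (293,190) rest in the vees, and the disc is free. For the spin I'll shut the fingers, touch the top of the rim lightly and flick it towards the robot.

Request:
drive_tool --increments '[[[7, -2, 0], [0, 0, 0], 0], [[0, 0, 0], [0, 0, 0], 0], [[0, 0, 0], [0, 0, 0], 0], [[0, 0, 0], [0, 0, 0], 0], [[0, 0, 0], [0, 0, 0], 0], [[0, 0, -25], [0, 0, 0], 0], [[0, 0, -12], [0, 0, 0], 0], [[0, 0, 0], [0, 0, 0], 0]]'

```text
clock: 11.37
eef_pos: [0.4777, 0.2032, 0.1452]
tool_rot: [0.051, 0.999, -0.001, -0.004]
ft_force: [-1.4, 0.0, -0.9]
grip_width: 0.0
grasp_force: 0.0
```

Request:
drive_tool --increments '[[[0, 0, -4], [0, 0, 0], 0], [[0, 0, -4], [0, 0, 0], 0], [[0, 0, 0], [0, 0, 0], 0]]'

```text
clock: 11.62
eef_pos: [0.48, 0.2042, 0.1403]
tool_rot: [0.051, 0.999, 0.001, -0.001]
ft_force: [-0.4, -0.1, -0.6]
grip_width: -0.0002
grasp_force: 0.0
```

Request:
drive_tool --increments '[[[0, 0, -2], [0, 0, 0], 0], [[0, 0, -1], [0, 0, 0], 0], [[0, 0, 0], [0, 0, 0], 0]]'

```text
clock: 11.87
eef_pos: [0.4819, 0.2043, 0.1397]
tool_rot: [0.051, 0.999, 0.001, 0.002]
ft_force: [0.5, -1.6, 6.0]
grip_width: 0.0002
grasp_force: 3.3
```

Light contact, 6 N. Now the flick.

Request:
drive_tool --increments '[[[-40, 4, -0.5], [0, 0, 0], 0], [[-30, 3, 25], [0, 0, 0], 0], [[-10, 0, 40], [0, 0, 0], 0], [[0, 0, 0], [0, 0, 0], 0]]'

```text
clock: 12.2
eef_pos: [0.4004, 0.2125, 0.2083]
tool_rot: [0.05, 0.999, 0.003, 0.003]
ft_force: [1.8, 1.5, 0.9]
grip_width: 0.0
grasp_force: 0.0
```

```bash
python3 - <<'E'
from po import *
pose(); ims=[]
for i in range(6):
    S=camera("scene"); ims.append(cv2.resize(S["image"][212:285,205:285],(260,237),interpolation=cv2.INTER_CUBIC))
W=camera("wrist")
c=np.vstack([np.hstack(ims[:3]),np.hstack(ims[3:])]); cv2.imwrite("pics/f.png",c[:,:,::-1]); save(W,"w6.png")
E
```

```text
t 12.2 tcp mm [400.4 212.5 208.3] yaw 174.23 z axis [ 0.0062  0.0062 -1.    ] ft [1.8 1.5 0.9] w 0.0 yaxis z 0.0068
```

View pics/f.png

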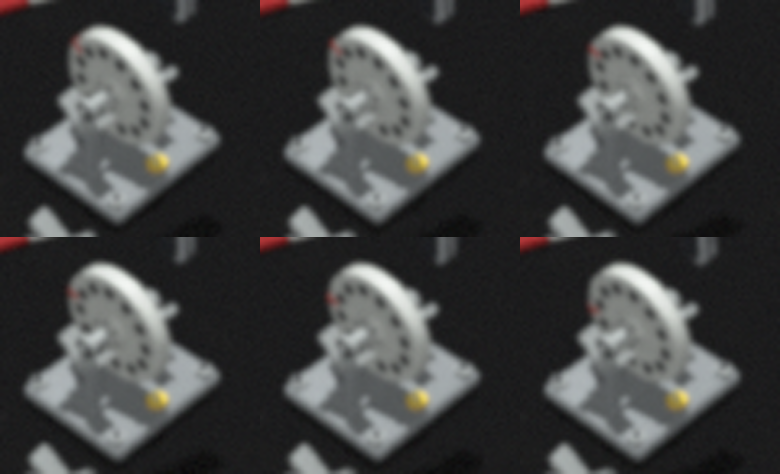

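The red mark moves steadily along the left rim, e.g. (75,42) → (593,310) across the frames, so the disc is turning freely and stays seated. I'll track the mark's angle numerically while it settles.

```bash
cat > tr.py <<'E'
from po import *
A=np.radians(-5.8); ex=np.array([np.cos(A),np.sin(A),0]); ey=np.array([-np.sin(A),np.cos(A),0]); C=np.array([.4735,.206,.085])
th=np.radians(np.arange(-180,180,1)); 
def ang(P,C=C):
    rim=C+.055*(np.sin(th)[:,None]*ex+np.cos(th)[:,None]*[0,0,1]); u=[proj(P,rim+s*ey) for s in(-.008,.008)]; u=np.stack(u)
    h=cv2.cvtColor(P["image"],cv2.COLOR_RGB2HSV).astype(int); m=((h[...,0]<8)|(h[...,0]>172))&(h[...,1]>90)&(h[...,2]>60)
    ys,xs=np.where(m); q=np.c_[xs,ys]; mid=u.mean(0)
    d=np.linalg.norm(q[:,None]-mid[None],axis=2) if len(q) else np.zeros((0,360)); k=d.min(1)<5 if len(q) else []
    if not np.any(k): return None
    c=q[k].mean(0); j=np.argmin(np.linalg.norm(mid-c,axis=1)); return round(float(np.degrees(th[j]))),int(k.sum()),np.round(c,1).tolist(),round(float(np.linalg.norm(mid-c,axis=1)[j]),1)
E
python3 - <<'E'
from tr import *
for i in range(26): print(get_obs()["clock"],ang(camera("scene")))
E
```

```text
12.55 None
12.6 None
12.65 None
12.7 None
12.75 None
12.8 None
12.85 None
12.9 None
12.95 None
13.0 None
13.05 None
13.1 None
13.15 None
13.2 None
13.25 None
13.3 None
13.35 None
13.4 None
13.45 None
13.5 None
13.55 None
13.6 None
13.65 None
13.7 None
13.75 None
13.8 None
```

```bash
python3 - <<'E'
import re
s=open("tr.py").read()
i=s.index("    h=cv2"); j=s.index("    ys,xs")
s=s[:i]+"    I=P['image'].astype(int); m=(I[...,0]-np.maximum(I[...,1],I[...,2]))>18; m&=(I[...,1]-I[...,2])<25\n"+s[j:]
open("tr.py","w").write(s)
from tr import *
for i in range(24): print(get_obs()["clock"],[ang(camera(n)) for n in("scene","side")])
E
```

```text
13.85 [(125, 2, [230.0, 240.5], 1.9), (135, 5, [277.2, 238.6], 0.3)]
13.95 [(125, 2, [230.0, 240.5], 1.9), (137, 7, [277.7, 238.6], 0.6)]
14.05 [(126, 1, [230.0, 241.0], 2.1), (137, 7, [277.7, 238.6], 0.6)]
14.15 [(126, 1, [230.0, 241.0], 2.1), (137, 7, [277.7, 238.6], 0.6)]
14.25 [(126, 1, [230.0, 241.0], 2.1), (137, 7, [277.7, 238.6], 0.6)]
14.35 [(124, 1, [230.0, 240.0], 1.7), (137, 7, [277.7, 238.6], 0.6)]
14.45 [(125, 2, [230.0, 240.5], 1.9), (137, 7, [277.7, 238.6], 0.6)]
14.55 [(126, 1, [230.0, 241.0], 2.1), (137, 7, [277.7, 238.6], 0.6)]
14.65 [(125, 2, [230.0, 240.5], 1.9), (137, 7, [277.7, 238.6], 0.6)]
14.75 [(125, 2, [230.0, 240.5], 1.9), (136, 6, [277.5, 238.5], 0.5)]
14.85 [(126, 1, [230.0, 241.0], 2.1), (136, 6, [277.5, 238.5], 0.5)]
14.95 [(125, 2, [230.0, 240.5], 1.9), (136, 6, [277.5, 238.5], 0.5)]
15.05 [(126, 1, [230.0, 241.0], 2.1), (136, 6, [277.5, 238.5], 0.5)]
15.15 [(125, 2, [230.0, 240.5], 1.9), (136, 6, [277.5, 238.5], 0.5)]
15.25 [(126, 1, [230.0, 241.0], 2.1), (136, 6, [277.5, 238.5], 0.5)]
15.35 [(124, 1, [230.0, 240.0], 1.7), (136, 6, [277.5, 238.5], 0.5)]
15.45 [(126, 1, [230.0, 241.0], 2.1), (136, 6, [277.5, 238.5], 0.5)]
15.55 [(124, 1, [230.0, 240.0], 1.7), (136, 6, [277.5, 238.5], 0.5)]
15.65 [(125, 2, [230.0, 240.5], 1.9), (137, 7, [277.7, 238.6], 0.6)]
15.75 [(125, 2, [230.0, 240.5], 1.9), (136, 6, [277.5, 238.5], 0.5)]
15.85 [(125, 2, [230.0, 240.5], 1.9), (137, 7, [277.7, 238.6], 0.6)]
15.95 [(126, 1, [230.0, 241.0], 2.1), (136, 6, [277.5, 238.5], 0.5)]
16.05 [(125, 2, [230.0, 240.5], 1.9), (136, 6, [277.5, 238.5], 0.5)]
16.15 [(126, 1, [230.0, 241.0], 2.1), (137, 7, [277.7, 238.6], 0.6)]
```

It rests with the mark at about 130°, but that settled quickly and my trace missed the swing itself. There's plenty of time, so I'll give a stronger spin with a running brush across the rim top, trace it throughout, and see whether it returns to the same angle.

Request:
drive_tool --increments '[[[0, 1, -30], [0, 0, 0], 0], [[0, 0, -25], [0, 0, 0], 0], [[0, 0, -12], [0, 0, 0], 0], [[0, 0, 0], [0, 0, 0], 0], [[0, 0, 0], [0, 0, 0], 0], [[0, 0, 0], [0, 0, 0], 0]]'

```text
clock: 16.75
eef_pos: [0.4007, 0.2125, 0.1358]
tool_rot: [0.051, 0.999, 0.001, -0.0]
ft_force: [1.0, 0.8, 0.5]
grip_width: 0.0001
grasp_force: 0.0
```

```bash
python3 - <<'E'
from tr import *
pose(); pose(); print(ang(camera("side"))); pose()
E
```

```text
t 16.75 tcp mm [400.7 212.5 135.8] yaw 174.12 z axis [-3.0e-04  2.3e-03 -1.0e+00] ft [1.  0.8 0.5] w 0.0001 yaxis z 0.0022
t 16.75 tcp mm [400.7 212.5 135.8] yaw 174.12 z axis [-3.0e-04  2.3e-03 -1.0e+00] ft [1.  0.8 0.5] w 0.0001 yaxis z 0.0022
(137, 8, [277.6, 238.8], 0.4)
t 16.8 tcp mm [400.9 212.6 136.1] yaw 174.12 z axis [ 4.0e-04  2.7e-03 -1.0e+00] ft [-0.8  0.6 -0.3] w -0.0001 yaxis z 0.0027
```

Request:
drive_tool --increments '[[[41, -4, 1.5], [0, 0, 0], 0], [[41, -4, 0], [0, 0, 0], 0], [[41, -4, 0], [0, 0, 0], 0], [[10, -1, 40], [0, 0, 0], 0], [[0, 0, 40], [0, 0, 0], 0]]'

```text
clock: 17.22
eef_pos: [0.5345, 0.1978, 0.213]
tool_rot: [0.053, 0.999, -0.001, -0.004]
ft_force: [0.4, 0.0, 0.3]
grip_width: -0.0001
grasp_force: 0.0
```

```bash
python3 - <<'E'
from tr import *
L=[];pose()
for i in range(40): L.append((round(get_obs()["clock"],2),(ang(camera("side")) or [None])[0]))
print(L); print(ang(camera("scene")))
E
```

```text
t 17.2167 tcp mm [534.5 197.8 213. ] yaw 173.98 z axis [-0.0089 -0.0015 -1.    ] ft [0.4 0.  0.3] w -0.0001 yaxis z -0.0025
[(17.22, -133), (17.27, -133), (17.32, -136), (17.37, None), (17.42, None), (17.47, None), (17.52, None), (17.57, 169), (17.62, 156), (17.67, 141), (17.72, 129), (17.77, 117), (17.82, 106), (17.87, 96), (17.92, 93), (17.97, 94), (18.02, 94), (18.07, 101), (18.12, 106), (18.17, 114), (18.22, 122), (18.27, 128), (18.32, 134), (18.37, 139), (18.42, 142), (18.47, 145), (18.52, 149), (18.57, 148), (18.62, 149), (18.67, 147), (18.72, 145), (18.77, 142), (18.82, 140), (18.87, 139), (18.92, 136), (18.97, 134), (19.02, 133), (19.07, 133), (19.12, 131), (19.17, 131)]
(122, 4, [229.5, 239.5], 1.9)
```

It was a real spin: the mark swung about 90° past rest, then 93° → 149° → converging near 135°. I'll bring the open gripper above the rotor without touching it and wait.

Request:
drive_tool --increments '[[[-20, 3, 0], [0, 0, 0], 1], [[-20, 3, 0], [0, 0, 0], 1], [[-20, 3, 0], [0, 0, 0], 1], [[0, 0, 0], [0, 0, 0], 1], [[0, 0, 0], [0, 0, 0], 1], [[0, 0, 0], [0, 0, 0], 1], [[0, 0, 0], [0, 0, 0], 1], [[0, 0, 0], [0, 0, 0], 1]]'

```text
clock: 19.93
eef_pos: [0.4737, 0.208, 0.2163]
tool_rot: [0.052, 0.999, 0.001, -0.001]
ft_force: [-0.0, -0.1, 0.4]
grip_width: 0.0851
grasp_force: 0.0
```

```bash
python3 - <<'E'
from tr import *
L=[];pose()
for i in range(75): 
    p=camera("side")
    if i%5==0: L.append((round(get_obs()["clock"],2),(ang(p) or [None])[:3]))
print(*L,sep="\n"); pose()
W=camera("wrist")
for s,yy in((-1,-.038),(1,.038)): print("expected bearing px",proj(W,C+yy*ey))
print(proj(W,C+[0,0,.055]))
I=cv2.cvtColor(W["image"],cv2.COLOR_RGB2GRAY); c=proj(W,C+[0,0,.055])[0].astype(int)
print(I[c[1],c[0]-25:c[0]+26].tolist())
print([ (round(r["conf"],2),r["bbox"]) for r in silhouettes("rotor",W)])
E
```

```text
t 19.9333 tcp mm [473.7 208.  216.3] yaw 174.09 z axis [-0.0015  0.0016 -1.    ] ft [-0.  -0.1  0.4] w 0.0851 yaxis z 0.0014Traceback (most recent call last):
  File "<stdin>", line 4, in <module>
ValueError: 200 camera calls are used up
```

The camera budget is spent, and the rest depends on known poses. I'll wait out the settling without touching it.

Request:
drive_tool --increments '[[[0, 0, 0], [0, 0, 0], 1], [[0, 0, 0], [0, 0, 0], 1], [[0, 0, 0], [0, 0, 0], 1], [[0, 0, 0], [0, 0, 0], 1], [[0, 0, 0], [0, 0, 0], 1], [[0, 0, 0], [0, 0, 0], 1], [[0, 0, 0], [0, 0, 0], 1], [[0, 0, 0], [0, 0, 0], 1]]'

```text
clock: 23.9
eef_pos: [0.4729, 0.2081, 0.2163]
tool_rot: [0.051, 0.999, 0.001, -0.001]
ft_force: [-0.0, -0.0, -0.4]
grip_width: 0.0855
grasp_force: 0.0
```

Request:
drive_tool --increments '[[[0, 0, 0], [0, 0, 0], 1], [[0, 0, 0], [0, 0, 0], 1], [[0, 0, 0], [0, 0, 0], 1], [[0, 0, 0], [0, 0, 0], 1], [[0, 0, 0], [0, 0, 0], 1], [[0, 0, 0], [0, 0, 0], 1], [[0, 0, 0], [0, 0, 0], 1], [[0, 0, 0], [0, 0, 0], 1]]'

```text
clock: 24.57
eef_pos: [0.4729, 0.2081, 0.2163]
tool_rot: [0.051, 0.999, 0.001, -0.001]
ft_force: [-0.0, -0.6, 0.7]
grip_width: 0.0855
grasp_force: 0.0
```

Request:
drive_tool --increments '[[[0, 0, 0], [0, 0, 0], 1], [[0, 0, 0], [0, 0, 0], 1], [[0, 0, 0], [0, 0, 0], 1], [[0, 0, 0], [0, 0, 0], 1], [[0, 0, 0], [0, 0, 0], 1], [[0, 0, 0], [0, 0, 0], 1], [[0, 0, 0], [0, 0, 0], 1], [[0, 0, 0], [0, 0, 0], 1]]'

```text
clock: 25.23
eef_pos: [0.4729, 0.2081, 0.2163]
tool_rot: [0.051, 0.999, 0.001, -0.001]
ft_force: [0.2, 0.4, 0.4]
grip_width: 0.0856
grasp_force: 0.0
```

Request:
drive_tool --increments '[[[0, 0, 0], [0, 0, 0], 1], [[0, 0, 0], [0, 0, 0], 1], [[0, 0, 0], [0, 0, 0], 1], [[0, 0, 0], [0, 0, 0], 1], [[0, 0, 0], [0, 0, 0], 1], [[0, 0, 0], [0, 0, 0], 1], [[0, 0, 0], [0, 0, 0], 1], [[0, 0, 0], [0, 0, 0], 1]]'

```text
clock: 25.9
eef_pos: [0.4729, 0.2081, 0.2163]
tool_rot: [0.051, 0.999, 0.001, -0.001]
ft_force: [0.1, -0.2, -0.1]
grip_width: 0.0855
grasp_force: 0.0
```

Request:
drive_tool --increments '[[[0, 0, 0], [0, 0, 0], 1], [[0, 0, 0], [0, 0, 0], 1], [[0, 0, 0], [0, 0, 0], 1], [[0, 0, 0], [0, 0, 0], 1], [[0, 0, 0], [0, 0, 0], 1], [[0, 0, 0], [0, 0, 0], 1], [[0, 0, 0], [0, 0, 0], 1], [[0, 0, 0], [0, 0, 0], 1]]'

```text
clock: 26.57
eef_pos: [0.4729, 0.2081, 0.2163]
tool_rot: [0.051, 0.999, 0.001, -0.001]
ft_force: [0.5, 0.4, -0.3]
grip_width: 0.0851
grasp_force: 0.0
```

Request:
drive_tool --increments '[[[0, 0, 0], [0, 0, 0], 1], [[0, 0, 0], [0, 0, 0], 1], [[0, 0, 0], [0, 0, 0], 1], [[0, 0, 0], [0, 0, 0], 1], [[0, 0, 0], [0, 0, 0], 1], [[0, 0, 0], [0, 0, 0], 1], [[0, 0, 0], [0, 0, 0], 1], [[0, 0, 0], [0, 0, 0], 1]]'

```text
clock: 27.23
eef_pos: [0.473, 0.2081, 0.2164]
tool_rot: [0.051, 0.999, 0.001, -0.001]
ft_force: [-0.1, 0.2, -0.1]
grip_width: 0.0853
grasp_force: 0.0
```

Request:
drive_tool --increments '[[[0, 0, 0], [0, 0, 0], 1], [[0, 0, 0], [0, 0, 0], 1], [[0, 0, 0], [0, 0, 0], 1], [[0, 0, 0], [0, 0, 0], 1], [[0, 0, 0], [0, 0, 0], 1], [[0, 0, 0], [0, 0, 0], 1], [[0, 0, 0], [0, 0, 0], 1], [[0, 0, 0], [0, 0, 0], 1]]'

```text
clock: 27.9
eef_pos: [0.473, 0.2081, 0.2163]
tool_rot: [0.051, 0.999, 0.001, -0.001]
ft_force: [-0.2, -0.1, -0.0]
grip_width: 0.0853
grasp_force: 0.0
```

Request:
drive_tool --increments '[[[0, -1, -30], [0, 0, 0], 1], [[0, -1, -30], [0, 0, 0], 1], [[0, 0, -20], [0, 0, 0], 1], [[0, 0, 0], [0, 0, 0], 1], [[0, 0, 0], [0, 0, 0], 1], [[0, 0, 0], [0, 0, 0], 1]]'

```text
clock: 28.4
eef_pos: [0.4738, 0.2065, 0.1376]
tool_rot: [0.051, 0.999, 0.001, -0.0]
ft_force: [0.4, 1.1, -0.1]
grip_width: 0.0854
grasp_force: 0.0
```

Request:
drive_tool --increments '[[[0, 0, -20], [0, 0, 0], 1], [[0, 0, -15], [0, 0, 0], 1], [[0, 0, 0], [0, 0, 0], 1], [[0, 0, 0], [0, 0, 0], 1], [[0, 0, 0], [0, 0, 0], 1]]'

```text
clock: 28.82
eef_pos: [0.4742, 0.2067, 0.1032]
tool_rot: [0.051, 0.999, 0.001, 0.0]
ft_force: [0.6, -0.2, -0.4]
grip_width: 0.0851
grasp_force: 0.0
```

Request:
drive_tool --increments '[[[0, 0, 0], [0, 0, 0], 0], [[0, 0, 0], [0, 0, 0], 0], [[0, 0, 0], [0, 0, 0], 0], [[0, 0, 0], [0, 0, 0], 0], [[0, 0, 0], [0, 0, 0], 0], [[0, 0, 0], [0, 0, 0], 0], [[0, 0, 0], [0, 0, 0], 0], [[0, 0, 0], [0, 0, 0], 0]]'

```text
clock: 29.48
eef_pos: [0.473, 0.2063, 0.1016]
tool_rot: [0.051, 0.999, 0.001, -0.001]
ft_force: [-0.2, 0.0, 2.5]
grip_width: 0.0149
grasp_force: 58.6
```

```bash
python3 -c "
from po import *
pose()"
```

```text
t 29.4833 tcp mm [473.  206.3 101.6] yaw 174.13 z axis [-0.0015  0.0019 -1.    ] ft [-0.2  0.   2.5] w 0.0149 yaxis z 0.0018
```

Gripped. Lifting straight up about 28 mm, gently.

Request:
drive_tool --increments '[[[0, 0, 3], [0, 0, 0], 0], [[0, 0, 5], [0, 0, 0], 0], [[0, 0, 6], [0, 0, 0], 0], [[0, 0, 6], [0, 0, 0], 0], [[0, 0, 5], [0, 0, 0], 0], [[0, 0, 3], [0, 0, 0], 0], [[0, 0, 0], [0, 0, 0], 0], [[0, 0, 0], [0, 0, 0], 0]]'

```text
clock: 30.15
eef_pos: [0.4731, 0.2061, 0.1296]
tool_rot: [0.051, 0.999, 0.001, -0.001]
ft_force: [0.6, 0.1, -5.9]
grip_width: 0.0151
grasp_force: 58.5
```

Request:
drive_tool --increments '[[[0, 0, 0], [0, 0, 0], 0], [[0, 0, 0], [0, 0, 0], 0], [[0, 0, 0], [0, 0, 0], 0], [[0, 0, 0], [0, 0, 0], 0], [[0, 0, 0], [0, 0, 0], 0], [[0, 0, 0], [0, 0, 0], 0]]'

```text
clock: 30.65
eef_pos: [0.4729, 0.2061, 0.1292]
tool_rot: [0.051, 0.999, 0.001, -0.001]
ft_force: [-0.8, -0.1, -5.3]
grip_width: 0.0157
grasp_force: 58.5
```

```bash
python3 -c "
from po import *
pose()"
```

```text
t 30.65 tcp mm [472.9 206.1 129.2] yaw 174.12 z axis [-0.002   0.0014 -1.    ] ft [-0.8 -0.1 -5.3] w 0.0157 yaxis z 0.0012
```

The rotor is held at its full 5.5 N weight, level, 27 mm above its seat, and the tool hasn't rotated since the grip. Handing in.

```bash
python3 -c "
from workcell import *
print(job_done())"
```

```text
the job is handed in; nothing more can be done
None
```

I spun the rotor in the grey stand, left it to settle, and handed the job in holding it about 27 mm above its seat, shaft level and heavy side down; the camera calls ran out during the settling, so the final rest angle and the re-grip went unseen (I waited about 11 s after letting go, and the last readings were near 131–137°).

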